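Lift the spacer discs out of a centrifuge bucket with the lifting key

TASK

Take the red-handled lifting key from its stand and feel its foot gently down through the slots of all three spacer discs in the metal bucket, never leaning hard on the bucket. Turn the foot crosswise under the lowest disc, lift the three discs out together as one stack, and set the stack down gently, flat inside the white tray. Leave the key standing upright in the stack, and leave the other things on the bench undisturbed.

Things in the scene. Friction and masses are not known exactly. Their poses are not given: they have to be found in the camera images.
- key_grip (a point): Centre of the lifting key's red handle, a block 36 x 14 x 36 mm (x, y, z): pinch its faces 14 mm apart (along y) from above. z points up; x is the long way of handle and foot. The handle's top is 18 mm above this point; below it runs a round steel shaft 14 mm thick. Key mass about 0.15 kg. It starts standing loosely, foot down, in the stand.
- key_foot (a point): Centre of the underside of the key's flat foot, 102 mm straight below key_grip, same axes. The foot is 42 mm long (x), 14 mm wide (y), 6 mm high. It is polished and slides easily; pressed harder than a few newtons while turning it could drag a disc round with it.
- key_stand: Grey block 75 x 60 x 30 mm, fixed, origin at the centre of its underside; its pocket (45 x 18 mm, 20 mm deep, long way along its x) holds the key's foot.
- bucket: Round metal bucket, fixed, 95 mm outside, 83 mm inside, 66 mm high; origin at the centre of its underside, z up. In it three identical loose discs, a green one on two black ones, 48 mm in all, 1.5 mm play all round, lie on a sprung cushion plate: its top is 12 mm above the origin and yields from 3 N at 2.5 N/mm, for 6 mm; never bottom it (load under 20 N).
- disc_top_mid (a point): Centre (half-way up) of the green top disc: a ring 80 mm across, 16 mm high, about 60 g. Its round 50 mm hole is narrowed by two lips to a slot 18.5 mm wide, 50 mm long (long way along x). The lips are 6 mm thick, flush with the top face; below them the 50 mm hole is open for 10 mm, so the foot can turn freely there.
- disc_bottom_mid (a point): Centre (half-way up) of the black bottom disc, like the green one; its slot (x axis) lies in line with the top one's to about 3 degrees. The middle disc (black too) is hidden in the dark and not measured: its slot is turned from the top one's by 15 to 85 degrees anticlockwise seen from above, to be found by feel (the foot passes within 3 to 6 degrees).
- tray: White tray, fixed, 150 x 150 x 14 mm outside, 4 mm walls, origin at the centre of its underside; inner floor 4 mm above the origin. The stack is set down in it. Load it with less than 40 N.
- spare_disc: Bystander: yellow ring, 80 mm across, 16 mm high, lying on the bench; origin at the centre of its underside.
- amber_bottle: Bystander: amber bottle 70 mm across, 150 mm high; origin at the centre of its underside.
- clear_jar: Bystander: clear jar with orange cap, 64 mm across, 90 mm high; origin at the centre of its underside.
- beaker: Bystander: glass beaker 72 mm across, 95 mm high; origin at the centre of its underside.
- dishes: Bystander: pile of three shallow dishes, 90 mm across, 44 mm high; origin at the centre of its underside.
- flask: Bystander: conical flask with foil cap, 84 mm across, 141 mm high; origin at the centre of its underside.
Not all that is in view belongs to the job. Of the things that look like the tray, the smaller one is meant. Of the things that look like the part that bears key_grip, the middle-sized one is meant.

How it is judged:
On the way, in this order (a step that is already met when the one before it is completed fails the run):
1. the key's foot is through all three discs, in the open space under the lips of the bottom disc, which still sits in the bucket (z of key_foot in the frame of disc_bottom_mid below -0.0035 m and horizontal distance between key_foot and disc_bottom_mid below 0.012 m and horizontal distance between disc_bottom_mid and bucket below 0.01 m and height (world z) of disc_bottom_mid below 0.028 m), for 0.1 s.
2. all the discs hang on the key as one stack, clear above the bucket's rim (height (world z) of disc_bottom_mid above 0.078 m and z of key_foot in the frame of disc_bottom_mid above -0.012 m and distance between disc_top_mid and disc_bottom_mid below 0.038 m and angle between disc_bottom_mid's own z axis and vertical below 0.3 rad), for 0.2 s.
At the end, for the whole second after the job is handed in: Bottom disc flat on the tray floor, centre within 36 mm of the tray's along each side; top disc flat, 32 mm (+-3) above it, within 15 mm sideways (middle one between); key left standing in the stack, foot under the bottom disc's lips (20 mm of centre), within 0.2 rad of upright (height (world z) of disc_bottom_mid below 0.018 m and angle between each of disc_bottom_mid, disc_top_mid's own z axis and vertical below 0.06 rad and x of disc_bottom_mid in the frame of tray between -0.036 and 0.036 m and y of disc_bottom_mid in the frame of tray between -0.036 and 0.036 m and z of disc_top_mid in the frame of disc_bottom_mid between 0.029 and 0.035 m and horizontal distance between disc_top_mid and disc_bottom_mid below 0.015 m and angle between key_grip's own z axis and vertical below 0.2 rad and z of key_foot in the frame of disc_bottom_mid below -0.002 m and horizontal distance between key_foot and disc_bottom_mid below 0.02 m); the robot touches nothing.
It fails at once if the bucket is loaded with more than 20 N (contact force between bucket and anything else above 20 N).
It fails at once if the tray is loaded with more than 40 N (stack dropped or pressed down) (contact force between tray and anything else above 40 N).
It fails at once if a bystander is shifted by more than 30 mm (distance of any of spare_disc, amber_bottle, clear_jar, beaker, dishes, flask from where it was at the start of the episode above 0.03 m).
It also fails if it takes over 72 s, if anything falls off the work surface, if the arm or the gripper's body presses on something with over 40 N, if the wrist force passes 120 N, or if a joint passes its speed limit or range.

ROBOT

A 7-joint arm with a two-finger parallel gripper is mounted at the origin on the work surface. World frame = base frame: x ahead of the robot, y to its left, z up, the work surface at z = 0. Lengths are in m, angles in rad, forces in N, time in s.
With the tool pointing down it reaches from about 0.425 to 0.825 m from the base axis. Payload 3.6 kg.
Tool frame: the origin (TCP) lies midway between the tips of the shut fingers; the grasp point (between the pads) lies manip.grip_point_offset behind it (manip.grip_point_offset is the distance from the TCP to the grasp point, in m); z points along the fingers, y is the direction in which the jaws open and shut (so a half turn about z gives the same grasp; the last joint's range is limited). The gripper opens to 85 mm and grips with 20 to 120 N. Pads are 22 mm wide; open, the fingers measure 114 mm over their backs; the gripper's body (76 mm by 85 mm) begins 54 mm behind the grasp point. The pads swing forward as they close: fully open they stand 13 mm farther back than shut.
Start: joints at [-1.183, 0.615, -0.013, 1.423, 0.008, 1.103, -0.04], TCP at [0.262, 0.595, 0.231] pointing down, gripper open.
Joint ranges: [-3.12, 3.12], [-0.3, 2.06], [-1.34, 1.32], [0.26, 2.42], [-1.36, 4.5], [0.01, 1.98], [-2.84, 2.84]. Speed limits (rad/s): [2.79, 2.79, 3.14, 3.14, 3.14, 3.14, 3.14].

INTERFACE

Orientations are given as [roll, pitch, yaw] about the fixed x, y, z axes, in that order (R = Rz(yaw) Ry(pitch) Rx(roll)).
In Python, from cell import manip gives the robot as it stands.
- The arm moves only by the tool step_arm, never from a script. Its argument "rows" is text: rows parted by semicolons, each of 4 numbers parted by spaces: the shift along the tool's x, y, z in mm, then the turn about the tool's z in degrees. A call has 1 to 20 rows; each row is the pose to reach, as a shift and turn from the pose measured when the call began, along the tool's axes at that moment; what a row does not reach only later rows make up. A row lasts 1/10 s, in which the tool goes at most 50 mm and 8.59 degrees, less where a joint would pass 70% of its speed; a pose out of reach is approached as far as the arm can. A call with a gripper value outside its range is refused whole. "fingers" is the gripper's target within -1 to 1 (fully open at 1, half-way at 0, shut at -1), set as the call begins (left out, the last holds). The fingers move at their own pace and stop on an object; "force" is the grip in N (left out, the last holds). Time passes only in rows, so rows that repeat a pose let the fingers close. It gives the time, the measured TCP pose, the force and the opening at its end, in the units of the state.
- manip.sense(): the state, without advancing time (a new reading comes with each control period).
- manip.get_image(name): name is "scene" or "top" or "wrist"; returns the picture (400x640x3 uint8, blue, green, red); there is no depth.
- manip.camera_params(name): a dict with "K" (3x3 intrinsics, pixels), "origin" and "rotation" of the camera in the world. Camera axes: x right, y up, looking along -z (the intrinsics and any distortion apply to the point x, -y, -z); pixel columns grow to the right and rows downward; lengths in m; the calibration is good to about 2 mm. A picture is of the moment at which its call begins: read the wrist's pose just before it. camera_params takes no time and is no camera call; for the wrist camera it gives the pose at the moment of the call.
- manip.finish_job(): hands the job in, once; it reports no verdict.
The state is a dict: "time_s": time; "joint_positions": joint angles; "qd": joint speeds; "effort": joint torques, N m; "ee_pos": TCP position; "ee_rot": TCP orientation; "force": force on the tool from outside, world axes, zero at the start; "moment": the same for the moment, N m; "gripper_width": opening from 0.0 (shut) to 1.0 (fully open).
Only numpy, scipy, OpenCV 4.12 (cv2) and the standard library are available. Lean on these libraries where they do the work, as an engineer would, in place of code of your own. Each camera call takes 0.05 s, during which the arm holds its last target.

## Working session

There is one attempt and no reset: what is moved stays moved. The work goes in short steps, Python scripts to look and compute and a tool call to move; the robot and the scene stay as the last step left them, time stands still between calls to the robot, and variables do not carry over. Pictures are saved under pics/ and viewed, and the job is handed in when it is done.

Besides the shell and the picture viewer there is one more tool, called as a command line: name --argument value ..., lists and objects as JSON in quotes. step_arm: Moves the arm, as the interface text tells. Its arguments: {"type":"object","properties":{"rows":{"type":"string"},"fingers":{"type":"number"},"force":{"type":"number"}},"required":["rows"]}

```bash
mkdir -p pics; ls; python3 - <<'E'
from cell import manip
import cv2
print(manip.sense())
print(manip.grip_point_offset)
for n in ("scene","top"):
    im=manip.get_image(n); cv2.imwrite(f"pics/{n}0.png",im)
    p=manip.camera_params(n); print(n,p)
E
```

```text
pics
{'time_s': 0.0, 'joint_positions': array([-1.18244898,  0.6159204 , -0.01261859,  1.42489914,  0.00805938,
        1.10342153, -0.04038937]), 'qd': array([ 0.00069519,  0.00045942,  0.00112145,  0.00140721, -0.00024371,
        0.00035384,  0.0001213 ]), 'effort': array([-3.38914042e-04, -4.69210482e+01,  2.58963676e-01, -1.71036726e+01,
        9.90783301e-03,  9.53850104e-03, -3.09439962e-06]), 'ee_pos': array([0.26165224, 0.59416803, 0.2301373 ]), 'ee_rot': array([-3.13899319e+00,  7.83093447e-07,  2.72680593e+00]), 'force': array([-0.65288119, -0.48914563,  0.99707693]), 'moment': array([ 0.03117063,  0.00063042, -0.05330425]), 'gripper_width': 0.993493569841841}
0.0187
scene {'K': array([[415.78767229,   0.        , 318.26845871],
       [  0.        , 415.78767229, 197.6976189 ],
       [  0.        ,   0.        ,   1.        ]]), 'origin': array([ 0.91567821, -0.80187472,  0.75790976]), 'rotation': array([ 0.93375717, -0.02177037,  0.49809086])}
top {'K': array([[458.84695185,   0.        , 317.90951304],
       [  0.        , 458.84695185, 199.04580476],
       [  0.        ,   0.        ,   1.        ]]), 'origin': array([ 0.33235372, -0.01054012,  1.28952256]), 'rotation': array([ 0.13698901, -0.00559401, -1.55318181])}
```

View pics/scene0.png

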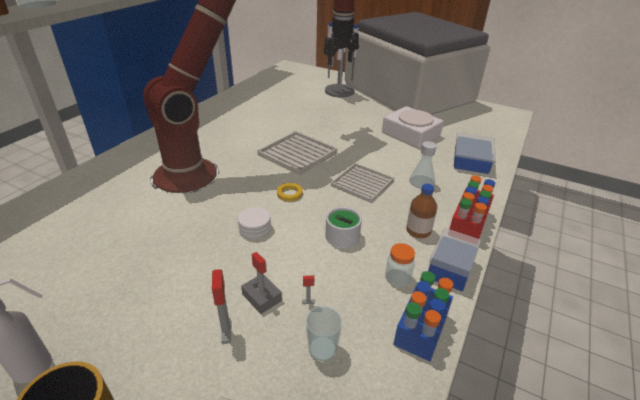

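View pics/top0.png

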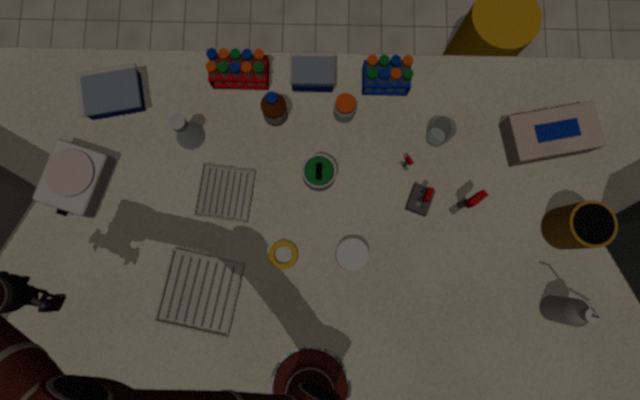

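Candidates (top image): keys at (422,195) in the grey stand, (470,200) the tallest and (407,160) the smallest. The middle-sized one in the stand fits. White trays are at (226,192), the smaller, and (202,290), the larger, so the smaller is meant. I'll confirm with crops.

```bash
cat > h.py <<'E'
import numpy as np, cv2
from scipy.spatial.transform import Rotation as R
from cell import manip
def cam(n):
    p=manip.camera_params(n); r=np.array(p["rotation"])
    Rm=r if r.shape==(3,3) else R.from_euler('xyz',r).as_matrix()
    return p["K"],np.array(p["origin"]),Rm
def proj(c,P):
    K,o,Rm=c; q=(np.atleast_2d(P)-o)@Rm; q=q*[1,-1,-1]; u=q@K.T; return u[:,:2]/u[:,2:]
def ray(c,uv):
    K,o,Rm=c; d=np.linalg.inv(K)@np.array([uv[0],uv[1],1.]); return o,Rm@(d*[1,-1,-1])
def onz(c,uv,z):
    o,d=ray(c,uv); return o+d*(z-o[2])/d[2]
def crop(im,x,y,w,h,s,f):
    c=im[y:y+h,x:x+w]; cv2.imwrite(f,cv2.resize(c,None,fx=s,fy=s,interpolation=cv2.INTER_CUBIC))
E
python3 - <<'E'
from h import *
a=cv2.imread("pics/top0.png"); b=cv2.imread("pics/scene0.png")
crop(a,390,140,110,85,7,"pics/c1.png"); crop(a,180,140,180,120,4,"pics/c2.png"); crop(b,200,180,170,170,3.5,"pics/c3.png")
t=cam("top"); print(proj(t,[0,0,0]), onz(t,(319,171),.066), onz(t,(226,192),.014), onz(t,(420,200),.03), onz(t,(283,254),.016))
s=cam("scene"); print(onz(s,(344,218),.066), onz(s,(363,182),.014), onz(s,(262,295),.03), onz(s,(290,192),.016))
E
```

```text
[[309.11761189 387.16476827]] [ 0.5780143  -0.01601884  0.066     ] [0.52351765 0.24390385 0.014     ] [ 0.50861654 -0.29769516  0.03      ] [0.3534319  0.07890174 0.016     ]
[ 0.58350288 -0.01780698  0.066     ] [0.53248192 0.23480929 0.014     ] [ 0.52524649 -0.3132584   0.03      ] [0.36225331 0.06911189 0.016     ]
```

```bash
python3 - <<'E'
import cv2,numpy as np
ims=[cv2.imread(f"pics/c{i}.png") for i in (1,3)]
h=590
ims=[cv2.resize(i,(395,int(i.shape[0]*395/i.shape[1]))) for i in ims]
H=max(i.shape[0] for i in ims)
cv2.imwrite("pics/c4.png",np.hstack([cv2.copyMakeBorder(i,0,H-i.shape[0],0,5,0) for i in ims]))
E
```

```text
(no output)
```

View pics/c4.png

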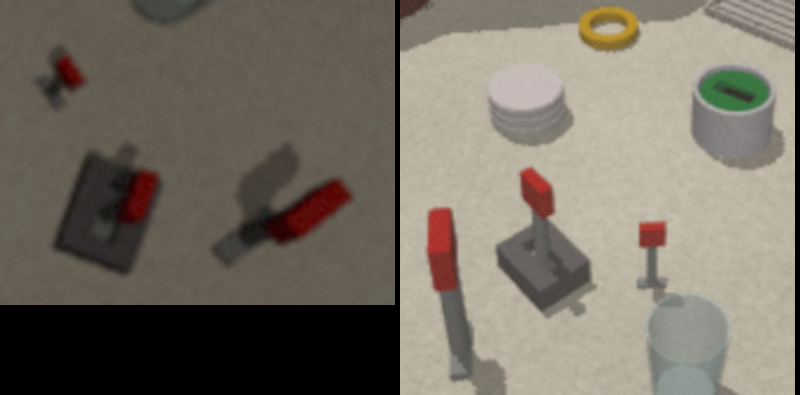

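View pics/c2.png

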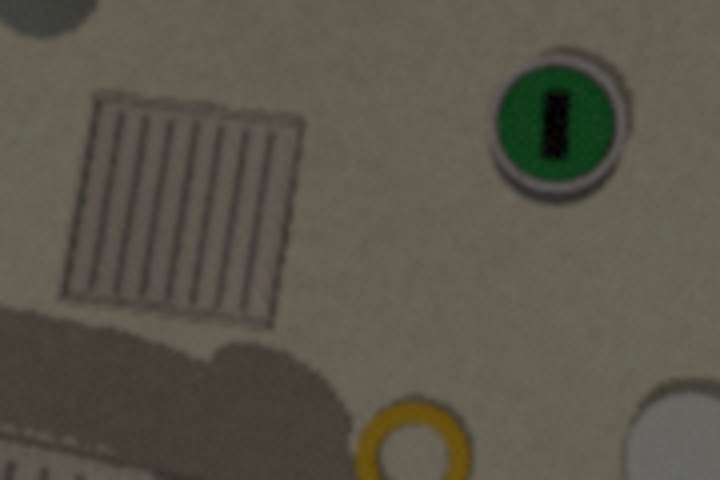

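Key in the stand (middle-sized) and the slatted tray at (226,192) (smaller) are confirmed. Now I'll go above the bucket with the wrist camera.

```bash
cat >> h.py <<'E'
def go(p,yaw=None):
    s=manip.sense(); Rt=R.from_euler('xyz',s["ee_rot"])
    d=Rt.inv().apply(np.array(p)-s["ee_pos"])*1000
    t=0 if yaw is None else -((np.degrees(s["ee_rot"][2])*-1+yaw+180)%360-180)
    print("shift mm",d.round(1),"turn",round(t,1))
def st():
    s=manip.sense(); print(round(s["time_s"],2),s["ee_pos"].round(4),np.degrees(s["ee_rot"]).round(2),"F",s["force"].round(2),"M",s["moment"].round(3),"w",round(s["gripper_width"],3),"q7",s["joint_positions"][[0,6]].round(2))
E
python3 -c "
from h import *
go([.56,-.016,.30],0.)"
```

```text
shift mm [-518.9 -438.4  -68.7] turn 156.2
```

step_arm --rows "-25 -20 -68 8;-50 -40 -68 16;-80 -65 -68 25;-110 -90 -68 33;-140 -115 -68 42;-170 -140 -68 50;-200 -165 -68 59;-230 -190 -68 67;-260 -215 -68 76;-290 -240 -68 84;-320 -265 -68 93;-350 -290 -68 101;-380 -315 -68 110;-410 -340 -68 118;-440 -370 -68 127;-470 -395 -68 135;-495 -420 -68 144;-519 -438 -68 152;-519 -438 -68 156;-519 -438 -68 156"

```text
time_s: 2.1
ee_pos: [0.56, -0.0164, 0.2986]
ee_rot: [3.139, 0.002, 0.002]
force: [-0.2, 1.4, 0.3]
gripper_width: 1.001
```

```bash
python3 - <<'E'
from h import *
st(); c=cam("wrist"); print(c)
im=manip.get_image("wrist"); cv2.imwrite("pics/w1.png",im)
E
```

```text
2.1 [ 0.56   -0.0164  0.2986] [1.7985e+02 1.4000e-01 1.3000e-01] F [-0.24  1.45  0.33] M [ 0.037  0.025 -0.071] w 1.001 q7 [-0.49 -1.21]
(array([[285.70579937,   0.        , 318.96864569],
       [  0.        , 285.70579937, 195.04974044],
       [  0.        ,   0.        ,   1.        ]]), array([ 0.63619368, -0.01426227,  0.44161519]), array([[ 1.57886780e-03,  9.53114553e-01,  3.02605611e-01],
       [-9.99994649e-01,  6.37796371e-04,  3.20868585e-03],
       [ 2.86524442e-03, -3.02609058e-01,  9.53110460e-01]]))
```

View pics/w1.png

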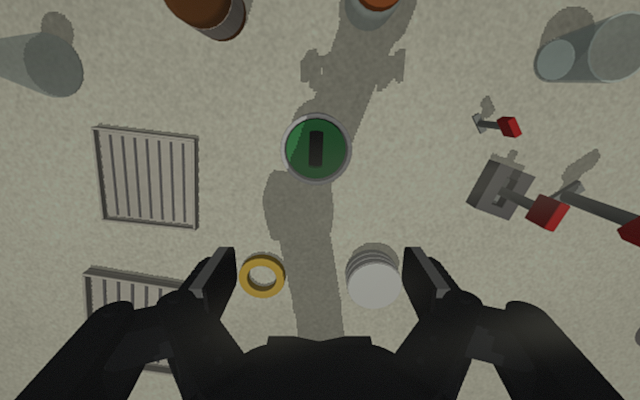

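The wrist view shows the bucket (317,149), tray (148,178), stand (501,187) with the key handle (547,212), spare disc (262,277) and dishes (373,280). I'll measure these.

```bash
python3 - <<'E'
from h import *
print(manip.sense()["joint_positions"].round(3))
im=cv2.imread("pics/w1.png"); c=cam("wrist")
hsv=cv2.cvtColor(im,cv2.COLOR_BGR2HSV)
g=cv2.inRange(hsv,(40,80,20),(90,255,255))
g[:90]=0;g[200:]=0;g[:,:270]=0;g[:,370:]=0
cs,_=cv2.findContours(g,cv2.RETR_EXTERNAL,cv2.CHAIN_APPROX_NONE); cn=max(cs,key=cv2.contourArea)
P=np.array([onz(c,p[0],.060) for p in cn])
(x,y),r=cv2.minEnclosingCircle(P[:,:2].astype(np.float32)*1000); print("disc",x,y,r)
e=cv2.fitEllipse(P[:,:2].astype(np.float32)*1000); print(e)
# slot
roi=im[110:190,280:355]
crop(im,270,100,95,95,6,"pics/s1.png"); crop(im,440,130,160,130,5,"pics/s2.png"); crop(im,80,110,140,130,5,"pics/s3.png")
t=cam("top");s=cam("scene")
for n,uv,z in (("stand",(501,187),.03),("handle",(547,212),.112),("tray",(148,178),.014),("spare",(262,277),.016)): print(n,onz(c,uv,z).round(4))
E
```

```text
[-0.495  0.501  0.775  1.599 -0.367  1.196 -1.211]
disc 579.8013305664062 -9.20028305053711 39.40952682495117
((579.6974487304688, -9.134283065795898), (77.27519226074219, 77.63449096679688), 56.45365524291992)
stand [ 0.5192 -0.2875  0.03  ]
handle [ 0.5106 -0.2961  0.112 ]
tray [0.5267 0.2488 0.014 ]
spare [0.3527 0.0827 0.016 ]
```

View pics/s1.png

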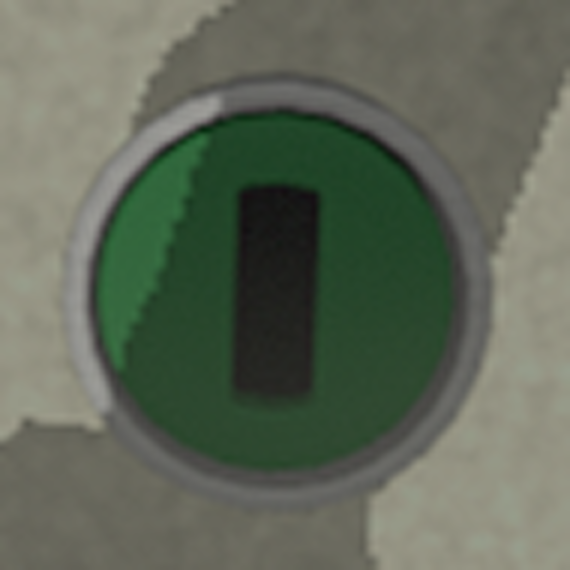

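View pics/s2.png

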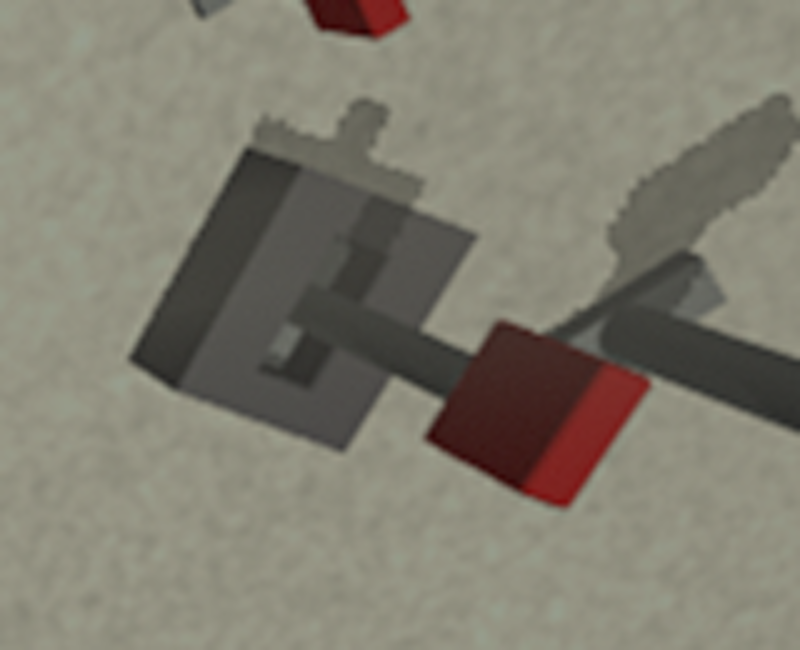

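View pics/s3.png

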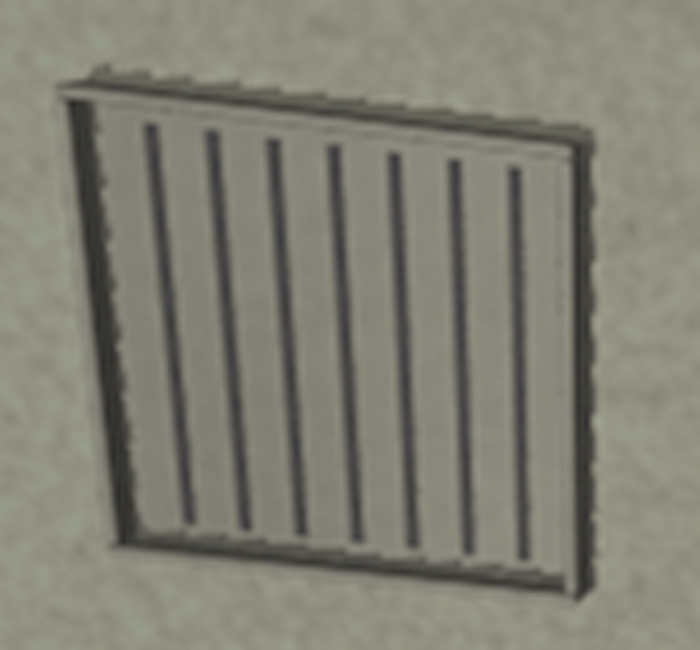

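```bash
python3 - <<'E'
from h import *
c=cam("wrist")
f=lambda u,v,z:onz(c,(440+u/5,130+v/5),z)
Q=[f(*p,.03) for p in((303,165),(477,235),(345,450),(180,388))]
print(np.mean(Q,0),[np.linalg.norm(Q[i]-Q[i-1]) for i in range(4)])
for a,b in((3,0),(2,1)): d=Q[b]-Q[a]; print("stand ang",np.degrees(np.arctan2(d[1],d[0])))
# handle top corners, z=.130 : (500,320)?(605,360),(650,383),(568,507),(525,487)
H=[f(*p,.13) for p in((605,362),(650,383),(568,507),(525,487))]
print("handle",np.mean(H,0),[np.linalg.norm(H[i]-H[i-1]) for i in range(4)])
for a,b in((3,0),(2,1)): d=H[b]-H[a]; print("handle ang",np.degrees(np.arctan2(d[1],d[0])))
g=lambda u,v:onz(c,(270+u/6,100+v/6),.06)
for a,b in(((232,397),(238,187)),((313,398),(318,190))): d=g(*b)-g(*a); print("slot ang",np.degrees(np.arctan2(d[1],d[0])),np.linalg.norm(d))
print("slot c",np.mean([g(*p) for p in((232,397),(238,187),(313,398),(318,190))],0))
k=lambda u,v:onz(c,(80+u/5,110+v/5),.014)
T=[k(*p) for p in((60,90),(592,140),(583,598),(112,545))]
print("tray",np.mean(T,0),[np.linalg.norm(T[i]-T[i-1]) for i in range(4)])
for a,b in((3,0),(2,1)): d=T[b]-T[a]; print("tray ang",np.degrees(np.arctan2(d[1],d[0])))
go([.46,-.30,.30],-24)
E
```

```text
[ 0.51064303 -0.29537489  0.03      ] [np.float64(0.07352902358376799), np.float64(0.0596295294802417), np.float64(0.07337726578913252), np.float64(0.0586034963894735)]
stand ang -19.141920049426414
stand ang -19.940665808120606
handle [ 0.51108814 -0.29438438  0.13      ] [np.float64(0.033306946468922204), np.float64(0.012881928756239058), np.float64(0.033433232609700596), np.float64(0.012664127299747432)]
handle ang -18.979165344885708
handle ang -19.371460988230947
slot ang -1.9559376354394151 0.04659170585912035
slot ang -0.8820109905356395 0.04615931986134276
slot c [ 0.57911014 -0.00992362  0.06      ]
tray [0.52203817 0.24996453 0.014     ] [np.float64(0.14419607714079924), np.float64(0.15396509355376514), np.float64(0.14904692428035843), np.float64(0.15034212746654496)]
tray ang -6.744096250240758
tray ang -8.11278401891036
shift mm [-101.6  284.2   -0.6] turn 24.3
```

```bash
python3 - <<'E'
from h import *
c=cam("wrist")
a=np.array([.511,-.295]); 
for uv,z in(((579,185),.0),((640,222),.15),((478,122),0),((518,123),.07)):
    p=onz(c,uv,z)[:2]; d=p-a; th=np.radians(-19.4); print(p.round(3),"along",(d@[np.cos(th),np.sin(th)]).round(3),"lat",(d@[-np.sin(th),np.cos(th)]).round(3))
go([.511,-.295,.20],-19.4)
E
```

```text
[ 0.515 -0.432] along 0.049 lat -0.128
[ 0.514 -0.37 ] along 0.027 lat -0.069
[ 0.612 -0.253] along 0.081 lat 0.073
[ 0.615 -0.266] along 0.088 lat 0.062
shift mm [-50.3 279.3  99.3] turn 19.7
```

step_arm --rows "-10 45 0 8;-20 90 0 16;-30 135 20 20;-40 180 40 20;-45 225 60 20;-50 265 75 20;-50 279 90 20;-50 279 98 20;-50 279 98 20;-50 279 98 20" --fingers 0 --force 40

```text
time_s: 3.15
ee_pos: [0.5125, -0.2923, 0.2014]
ee_rot: [3.141, 0.002, -0.339]
force: [-0.0, 0.6, -0.2]
gripper_width: 0.502
```

```bash
python3 - <<'E'
from h import *
st(); print(manip.sense()["joint_positions"].round(3))
c=cam("wrist"); im=manip.get_image("wrist"); cv2.imwrite("pics/w2.png",im)
H=proj(c,[[.511,-.295,.13],[.511,-.295,.03]]);print(H)
go([.511,-.295,.093],-19.4)
E
```

```text
3.15 [ 0.5125 -0.2923  0.2014] [ 1.7995e+02  9.0000e-02 -1.9440e+01] F [-0.05  0.59 -0.15] M [ 0.041 -0.018 -0.012] w 0.502 q7 [ 0.03 -0.95]
[ 0.027  0.657  0.773  1.658 -0.515  1.043 -0.946]
[[324.23380289 204.82693491]
 [322.58653797 175.22346012]]
shift mm [ -0.6   2.6 108.8] turn -0.0
```

View pics/w2.png

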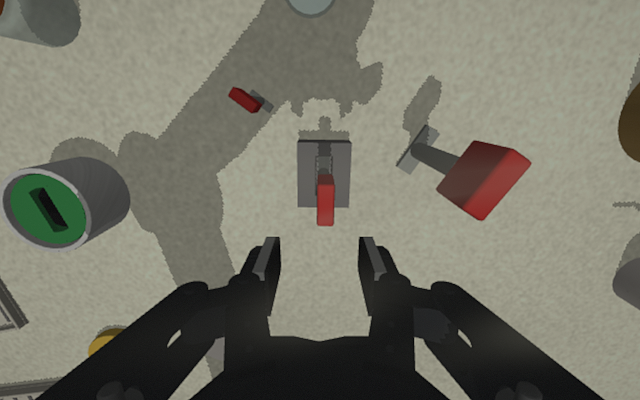

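```bash
python3 - <<'E'
from h import *
im=cv2.imread("pics/w2.png"); crop(im,280,125,90,110,5,"pics/s4.png")
E
```

```text
(no output)
```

View pics/s4.png

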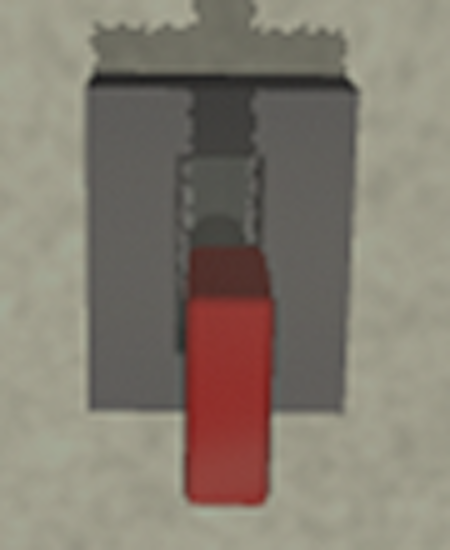

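step_arm --rows "-0.6 3.8 20 0;-0.6 3.8 45 0;-0.6 3.8 70 0;-0.6 3.8 90 0;-0.6 3.8 102 0;-0.6 3.8 108 0;-0.6 3.8 108 0;-0.6 3.8 108 0"

```text
time_s: 4.0
ee_pos: [0.5113, -0.2965, 0.0948]
ee_rot: [3.14, -0.001, -0.339]
force: [-0.4, 0.4, -0.5]
gripper_width: 0.501
```

```bash
python3 - <<'E'
from h import *
st(); go([.5106,-.2962,.093],-19.4)
im=manip.get_image("wrist"); cv2.imwrite("pics/w3.png",im)
E
```

```text
4.0 [ 0.5113 -0.2965  0.0948] [ 1.799e+02 -7.000e-02 -1.942e+01] F [-0.36  0.41 -0.45] M [ 0.012 -0.    -0.004] w 0.501 q7 [ 0.09 -0.84]
shift mm [-0.8 -0.   1.8] turn -0.0
```

View pics/w3.png

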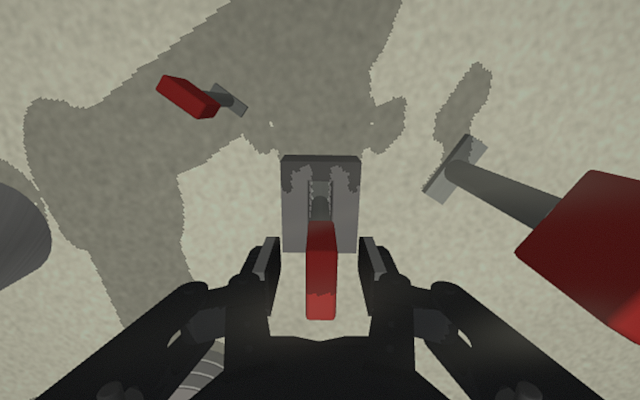

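The handle lies centred between the pads, at (321,290) with the pads at 265 and 373. Closing.

step_arm --rows "-0.5 0 1.5 0;-0.5 0 1.5 0;-0.5 0 1.5 0;-0.5 0 1.5 0;-0.5 0 1.5 0;-0.5 0 1.5 0" --fingers -1 --force 60

```text
time_s: 4.65
ee_pos: [0.5112, -0.2969, 0.0941]
ee_rot: [3.139, -0.003, -0.339]
force: [0.1, 0.9, 5.6]
gripper_width: 0.155
```

```bash
python3 - <<'E'
from h import *
st()
im=manip.get_image("wrist"); crop(im,220,130,200,200,3,"pics/w4.png")
E
```

```text
4.65 [ 0.5112 -0.2969  0.0941] [ 1.7987e+02 -1.6000e-01 -1.9440e+01] F [0.15 0.86 5.58] M [ 0.076  0.08  -0.022] w 0.155 q7 [ 0.09 -0.84]
```

View pics/w4.png

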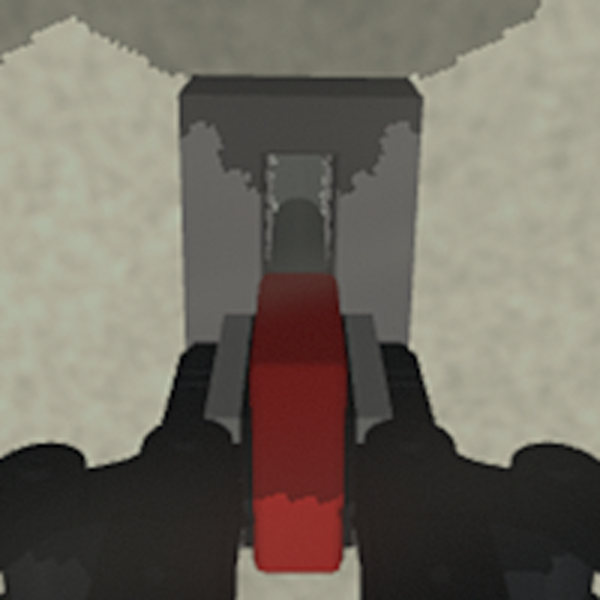

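step_arm --rows "0 0 -10 0;0 0 -25 0;0 0 -45 0;0 0 -70 0;0 0 -95 0;0 0 -110 0;0 0 -110 0"

```text
time_s: 5.4
ee_pos: [0.5118, -0.2978, 0.2072]
ee_rot: [3.138, -0.008, -0.339]
force: [0.3, 0.7, -0.9]
gripper_width: 0.153
```

```bash
python3 - <<'E'
from h import *
st(); go([.5795,-.0095,.195],-1.5)
E
```

```text
5.4 [ 0.5118 -0.2978  0.2072] [179.79  -0.46 -19.44] F [ 0.25  0.67 -0.94] M [ 0.009 -0.007 -0.007] w 0.153 q7 [ 0.03 -0.94]
shift mm [ -32.2 -294.4   10.9] turn -17.9
```

step_arm --rows "-3 -40 6 -6;-7 -85 10 -12;-12 -130 10 -18;-17 -175 10 -18;-22 -220 10 -18;-27 -260 10 -18;-32 -290 10 -18;-32 -294 10 -18;-32 -294 10 -18;-32 -294 10 -18;-32 -294 10 -18"

```text
time_s: 6.5
ee_pos: [0.579, -0.0123, 0.196]
ee_rot: [3.135, -0.006, -0.029]
force: [-0.7, -0.9, -0.8]
gripper_width: 0.159
```

```bash
python3 - <<'E'
from h import *
st(); c=cam("wrist")
im=manip.get_image("wrist"); cv2.imwrite("pics/w5.png",im)
im=manip.get_image("scene"); crop(im,290,130,110,120,5,"pics/sc5.png")
E
```

```text
6.5 [ 0.579  -0.0123  0.196 ] [179.6   -0.36  -1.65] F [-0.7  -0.91 -0.8 ] M [-0.064 -0.038 -0.003] w 0.159 q7 [-0.46 -1.16]
```

View pics/w5.png

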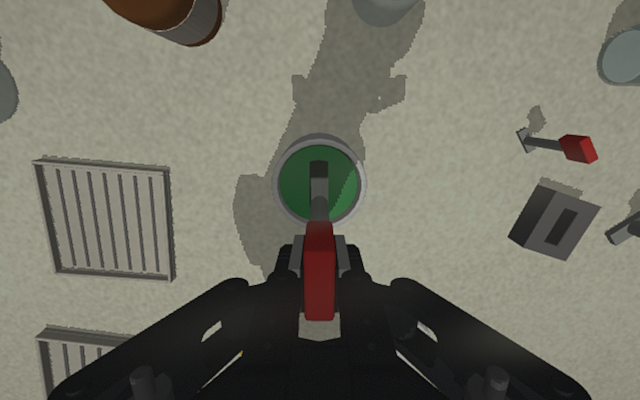

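View pics/sc5.png

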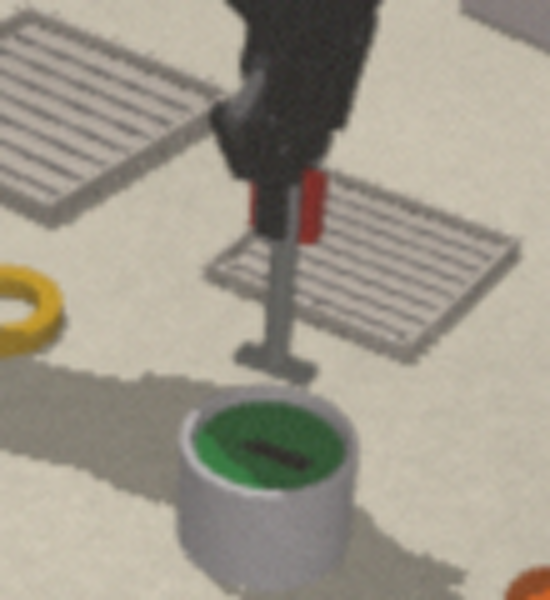

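```bash
python3 - <<'E'
from h import *
im=cv2.imread("pics/w5.png"); crop(im,260,125,115,115,5,"pics/s6.png")
c=cam("wrist"); st()
g=cv2.inRange(cv2.cvtColor(im,cv2.COLOR_BGR2HSV),(40,80,20),(90,255,255)); g[:,:250]=0;g[:,400:]=0;g[:120]=0
cs,_=cv2.findContours(g,cv2.RETR_EXTERNAL,cv2.CHAIN_APPROX_NONE); pts=np.vstack(cs)[:,0]
hull=cv2.convexHull(pts)[:,0]
hull=np.array([p for p in hull if p[1]<212])
P=np.array([onz(c,p,.06)[:2] for p in hull])*1000
A=np.c_[2*P,np.ones(len(P))]; x=np.linalg.lstsq(A,(P**2).sum(1),rcond=None)[0]; print("disc",x[:2],np.sqrt(x[2]+x[0]**2+x[1]**2),len(P))
s=manip.sense(); Rt=R.from_euler('xyz',s["ee_rot"]).as_matrix()
F=s["ee_pos"]+Rt@[0,0,.084]; print("foot pred",F)
k=[s["ee_pos"]+Rt@np.array([a,b,.084]) for a,b in((.021,-.007),(.021,.007),(0,0))]
k+= [s["ee_pos"]+Rt@np.array([a,b,.078]) for a,b in((.021,-.007),(.021,.007))]
print((proj(c,k)-[260,125])*5)
E
```

```text
6.6 [ 0.5792 -0.0118  0.196 ] [179.63  -0.37  -1.61] F [-0.37  0.13 -1.23] M [-0.004 -0.016  0.028] w 0.154 q7 [-0.46 -1.16]
disc [579.93806174 -10.4273432 ] 39.293511586913795 31
foot pred [ 0.5797167  -0.0123058   0.11204301]
[[261.49235623 252.35127335]
 [347.24985219 252.28493154]
 [304.21310501 374.36627376]
 [260.66151718 261.20181919]
 [348.57651706 261.13381641]]
```

View pics/s6.png

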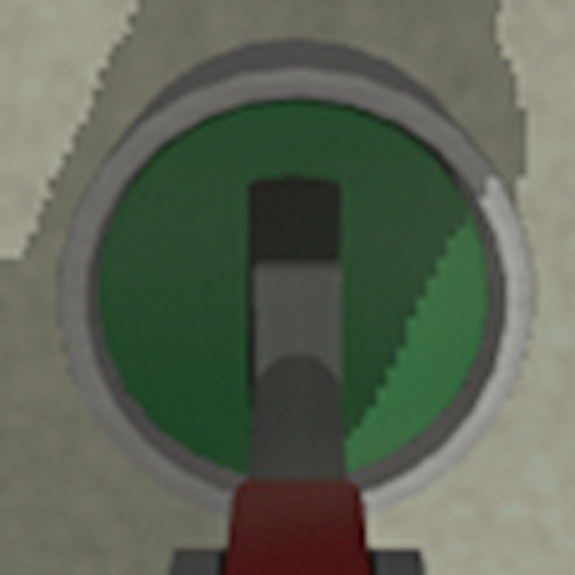

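```bash
python3 - <<'E'
from h import *
c=cam("wrist"); f=lambda u,v,z:onz(c,(260+u/5,125+v/5),z)[:2]*1000
for p in((250,185),(340,185),(248,400),(295,182),(295,182),(341,262)): print(p,f(*p,.06).round(2))
for p in((255,262),(341,262)): print("foot top",f(*p,.118).round(2))
E
```

```text
(250, 185) [602.44  -2.86]
(340, 185) [601.9  -20.66]
(248, 400) [557.5   -0.73]
(295, 182) [602.77 -11.78]
(295, 182) [602.77 -11.78]
(341, 262) [586.25 -20.55]
foot top [600.73  -4.95]
foot top [600.31 -18.65]
```

step_arm --rows "0 -1 15 0.6;0 -1 30 0.6;0 -1 42 0.6;0 -1 48 0.6;0 -1 52 0.6;0 -1 55 0.6;0 -1 57 0.6;0 -1 57 0.6"

```text
time_s: 7.4
ee_pos: [0.5797, -0.0111, 0.1391]
ee_rot: [3.135, -0.007, -0.039]
force: [0.3, -1.0, -0.7]
gripper_width: 0.159
```

```bash
python3 -c "
from h import *
st();s=manip.sense();print(s['ee_pos']+R.from_euler('xyz',s['ee_rot']).as_matrix()@[0,0,.084])"
```

```text
7.4 [ 0.5797 -0.0111  0.1391] [179.64  -0.39  -2.21] F [ 0.32 -1.05 -0.66] M [0.01  0.044 0.001] w 0.159 q7 [-0.43 -1.12]
[ 0.58024473 -0.01168875  0.05512313]
```

step_arm --rows "0 0 2 0;0 0 4 0;0 0 6 0;0 0 8 0;0 0 9 0;0 0 10 0;0 0 10 0"

```text
time_s: 8.1
ee_pos: [0.5797, -0.0112, 0.129]
ee_rot: [3.135, -0.007, -0.039]
force: [-0.8, -0.3, -1.8]
gripper_width: 0.151
```

step_arm --rows "0 0 0.5 0;0 0 1 0;0 0 1.5 0;0 0 1.5 0"

```text
time_s: 8.5
ee_pos: [0.5798, -0.0112, 0.1277]
ee_rot: [3.135, -0.007, -0.039]
force: [0.4, 1.1, 0.0]
gripper_width: 0.155
```

```bash
python3 -c "
from h import *
st()"
```

```text
8.5 [ 0.5798 -0.0112  0.1277] [179.65  -0.39  -2.21] F [0.4  1.07 0.02] M [ 0.022  0.183 -0.021] w 0.155 q7 [-0.42 -1.11]
```

step_arm --rows "0 0 -0.7 6;0 -0.2 -0.7 14;-0.1 -0.4 -0.7 22;-0.2 -0.5 -0.7 30;-0.3 -0.6 -0.7 38;-0.4 -0.8 -0.7 46;-0.5 -0.9 -0.7 54;-0.7 -1 -0.7 62;-0.8 -1 -0.7 70;-0.9 -1.1 -0.7 78;-1 -1.1 -0.7 86;-1 -1.1 -0.7 88;-1 -1.1 -0.7 88"

```text
time_s: 9.8
ee_pos: [0.5788, -0.0099, 0.1282]
ee_rot: [-3.135, -0.007, -1.572]
force: [-0.4, -0.4, -1.7]
gripper_width: 0.154
```

```bash
python3 -c "
from h import *
st()"
```

```text
9.8 [ 0.5788 -0.0099  0.1282] [-179.64   -0.38  -90.09] F [-0.39 -0.4  -1.67] M [-0.032 -0.009 -0.008] w 0.154 q7 [-0.61 -2.35]
```

step_arm --rows "0.1 -0.1 -0.3 -8;0.3 -0.3 -0.3 -16;0.4 -0.4 -0.3 -24;0.5 -0.5 -0.3 -32;0.6 -0.6 -0.3 -40;0.7 -0.7 -0.3 -48;0.8 -0.8 -0.3 -56;0.9 -0.9 -0.3 -64;1 -1 -0.3 -72;1.1 -1.1 -0.3 -80;1.2 -1.2 -0.3 -88;1.3 -1.3 -0.3 -96;1.3 -1.3 -0.3 -102;1.3 -1.3 -0.3 -102;1.3 -1.3 -0.3 -102"

```text
time_s: 11.3
ee_pos: [0.5801, -0.0114, 0.1287]
ee_rot: [3.134, -0.005, 0.206]
force: [0.7, -0.1, -0.9]
gripper_width: 0.153
```

```bash
python3 -c "
from h import *
st()"
```

```text
11.3 [ 0.5801 -0.0114  0.1287] [179.57  -0.3   11.83] F [ 0.72 -0.08 -0.89] M [ 0.042  0.05  -0.064] w 0.153 q7 [-0.39 -0.92]
```

step_arm --rows "0 0 0.7 0;0 0 1.2 0;0 0 1.6 0;0 0 1.6 0;0 0 1.6 0"

```text
time_s: 11.8
ee_pos: [0.5803, -0.0114, 0.1273]
ee_rot: [3.134, -0.006, 0.206]
force: [-0.2, 0.4, 1.2]
gripper_width: 0.149
```

```bash
python3 -c "
from h import *
st()"
```

```text
11.8 [ 0.5803 -0.0114  0.1273] [179.56  -0.32  11.82] F [-0.23  0.42  1.21] M [ 0.039  0.131 -0.037] w 0.149 q7 [-0.38 -0.91]
```

step_arm --rows "0 0 0.2 -5;0 0 0.3 -5"

```text
time_s: 12.0
ee_pos: [0.5805, -0.0111, 0.1273]
ee_rot: [3.134, -0.006, 0.294]
force: [-0.5, -0.3, 2.1]
gripper_width: 0.155
```

step_arm --rows "0 0 0.2 -5;0 0 0.3 -5"

```text
time_s: 12.2
ee_pos: [0.5806, -0.0109, 0.1272]
ee_rot: [3.134, -0.006, 0.38]
force: [-0.1, 1.2, 2.1]
gripper_width: 0.157
```

step_arm --rows "0 0 0.2 -5;0 0 0.3 -5"

```text
time_s: 12.4
ee_pos: [0.5807, -0.0109, 0.1271]
ee_rot: [3.134, -0.005, 0.464]
force: [0.6, 0.5, 2.7]
gripper_width: 0.158
```

step_arm --rows "0 0 -0.1 -5;0 0 0.1 -5"

```text
time_s: 12.6
ee_pos: [0.5808, -0.0109, 0.1271]
ee_rot: [3.133, -0.005, 0.549]
force: [-0.6, 1.6, 1.6]
gripper_width: 0.161
```

step_arm --rows "0 0 0 -5;0 0 0.2 -5"

```text
time_s: 12.8
ee_pos: [0.5809, -0.011, 0.127]
ee_rot: [3.133, -0.005, 0.632]
force: [-0.0, 0.4, 3.1]
gripper_width: 0.158
```

step_arm --rows "0 0 0 -5;0 0 0.2 -5"

```text
time_s: 13.0
ee_pos: [0.5811, -0.0115, 0.127]
ee_rot: [3.132, -0.004, 0.716]
force: [-0.0, 0.7, 1.8]
gripper_width: 0.155
```

step_arm --rows "0 -0.4 0 -5;0 -0.6 0.1 -5"

```text
time_s: 13.2
ee_pos: [0.5811, -0.0115, 0.127]
ee_rot: [3.13, -0.004, 0.799]
force: [-0.1, -0.5, 2.2]
gripper_width: 0.155
```

step_arm --rows "0 0 0 -5;0 0 0.1 -5"

```text
time_s: 13.4
ee_pos: [0.5814, -0.0119, 0.127]
ee_rot: [3.129, -0.003, 0.882]
force: [-0.3, -0.3, 2.1]
gripper_width: 0.153
```

step_arm --rows "0 0 0 -5;0 0 0.2 -5"

```text
time_s: 13.6
ee_pos: [0.5817, -0.0122, 0.1269]
ee_rot: [3.128, -0.002, 0.966]
force: [-0.0, -0.7, 1.9]
gripper_width: 0.156
```

```bash
cat >> h.py <<'E'
def foot(t=(580.0,-10.5)):
    s=manip.sense(); Rm=R.from_euler('xyz',s["ee_rot"]).as_matrix()
    f=(s["ee_pos"]+Rm@[0,-.0011,.084])*1000; d=Rm.T@np.array([t[0]-f[0],t[1]-f[1],0])
    print("foot",f.round(1),"yaw",np.degrees(s["ee_rot"][2]).round(1),"tool shift to centre",d.round(2), "tilt axis z",(Rm[:,2]).round(4))
E
python3 -c "
from h import *
st();foot()"
```

```text
13.6 [ 0.5817 -0.0122  0.1269] [ 1.7925e+02 -1.3000e-01  5.5320e+01] F [-0.03 -0.68  1.86] M [-0.069 -0.065  0.034] w 0.156 q7 [-0.26 -0.32]
foot [581.8 -12.1  42.9] yaw 55.3 tool shift to centre [ 0.27 -2.36 -0.03] tilt axis z [ 0.0121 -0.0056 -0.9999]
```

step_arm --rows "0.1 -1 -0.8 4;0.3 -2.4 -0.8 12;0.3 -2.4 -0.8 20;0.3 -2.4 -0.8 20;0.3 -2.4 -0.8 20"

```text
time_s: 14.1
ee_pos: [0.5797, -0.0105, 0.1275]
ee_rot: [3.13, -0.006, 0.617]
force: [0.3, 0.6, 0.6]
gripper_width: 0.152
```

```bash
python3 -c "
from h import *
st();foot()"
```

```text
14.1 [ 0.5797 -0.0105  0.1275] [179.33  -0.34  35.37] F [0.32 0.57 0.63] M [-0.135  0.043  0.026] w 0.152 q7 [-0.32 -0.59]
foot [580.  -10.1  43.5] yaw 35.4 tool shift to centre [-0.24  0.26  0.  ] tilt axis z [ 0.0116 -0.006  -0.9999]
```

step_arm --rows "0 0.2 0.2 0;0 0.2 0.4 0"

```text
time_s: 14.3
ee_pos: [0.5798, -0.0107, 0.1271]
ee_rot: [3.13, -0.006, 0.618]
force: [0.1, 0.3, 2.5]
gripper_width: 0.155
```

step_arm --rows "0 0 0 -5;0 0 0.2 -5"

```text
time_s: 14.5
ee_pos: [0.5796, -0.0103, 0.127]
ee_rot: [3.131, -0.006, 0.705]
force: [-0.2, 0.2, 2.0]
gripper_width: 0.156
```

step_arm --rows "0 0 0 -5;0 0 0.2 -5"

```text
time_s: 14.7
ee_pos: [0.5795, -0.01, 0.1269]
ee_rot: [3.131, -0.005, 0.791]
force: [-0.2, 0.9, 2.8]
gripper_width: 0.156
```

```bash
python3 -c "
from h import *
st();foot()"
```

```text
14.7 [ 0.5795 -0.01    0.1269] [179.42  -0.31  45.32] F [-0.23  0.87  2.84] M [ 0.156  0.242 -0.034] w 0.156 q7 [-0.29 -0.46]
foot [579.7  -9.5  42.9] yaw 45.3 tool shift to centre [-0.46  0.94  0.01] tilt axis z [ 0.011  -0.0033 -0.9999]
```

step_arm --rows "-0.4 0.5 -0.1 -5;-0.4 0.9 0.1 -5;-0.4 0.9 0.1 -5"

```text
time_s: 15.0
ee_pos: [0.5797, -0.0106, 0.1268]
ee_rot: [3.132, -0.005, 0.875]
force: [-0.7, 0.8, 2.6]
gripper_width: 0.157
```

step_arm --rows "0 0.2 -0.1 -5;0 0.2 0.2 -5"

```text
time_s: 15.2
ee_pos: [0.58, -0.0109, 0.1267]
ee_rot: [3.131, -0.004, 0.96]
force: [-0.1, -0.2, 3.3]
gripper_width: 0.157
```

```bash
python3 -c "
from h import *
st();foot()"
```

```text
15.2 [ 0.58   -0.0109  0.1267] [179.4   -0.24  55.03] F [-0.06 -0.21  3.27] M [ 0.12   0.126 -0.018] w 0.157 q7 [-0.26 -0.33]
foot [580.  -10.5  42.7] yaw 55.0 tool shift to centre [-0.02 -0.04 -0.  ] tilt axis z [ 0.011  -0.0026 -0.9999]
```

step_arm --rows "0 0 -0.4 -4;0 0 -0.1 -5;0 0 -0.1 -5"

```text
time_s: 15.5
ee_pos: [0.5805, -0.0115, 0.1269]
ee_rot: [3.129, -0.003, 1.045]
force: [0.6, 0.4, 1.7]
gripper_width: 0.154
```

step_arm --rows "0 0 -0.2 -5;0 0 0.1 -5;0 0 0.1 -5"

```text
time_s: 15.8
ee_pos: [0.5807, -0.0117, 0.1267]
ee_rot: [3.129, -0.002, 1.129]
force: [1.0, -0.4, 2.7]
gripper_width: 0.153
```

```bash
python3 -c "
from h import *
st();foot()"
```

```text
15.8 [ 0.5807 -0.0117  0.1267] [ 1.7925e+02 -1.2000e-01  6.4700e+01] F [ 0.97 -0.42  2.72] M [-0.059 -0.157  0.012] w 0.153 q7 [-0.23 -0.2 ]
foot [580.8 -11.6  42.7] yaw 64.7 tool shift to centre [ 0.64 -1.19 -0.01] tilt axis z [ 0.0127 -0.0037 -0.9999]
```

step_arm --rows "0.6 -0.8 -0.2 -4;0.6 -1.5 0 -5;0.6 -1.5 0.1 -5"

```text
time_s: 16.1
ee_pos: [0.5787, -0.0103, 0.1259]
ee_rot: [3.131, -0.0, 1.215]
force: [-0.3, 0.8, -1.5]
gripper_width: 0.154
```

step_arm --rows "0 0 -0.2 -4;0 -0.4 0.1 -5;0 -0.4 0.1 -5"

```text
time_s: 16.4
ee_pos: [0.5786, -0.0102, 0.1257]
ee_rot: [3.13, 0.0, 1.3]
force: [1.7, -0.3, -1.4]
gripper_width: 0.155
```

```bash
python3 -c "
from h import *
st();foot()"
```

```text
16.4 [ 0.5786 -0.0102  0.1257] [1.7934e+02 2.0000e-02 7.4510e+01] F [ 1.73 -0.33 -1.43] M [ 0.008 -0.248 -0.026] w 0.155 q7 [-0.2  -0.07]
foot [578.4 -10.2  41.7] yaw 74.5 tool shift to centre [0.11 1.58 0.02] tilt axis z [ 0.011  -0.0034 -0.9999]
```

step_arm --rows "0 1 0 2;0 1.2 0.5 3;0 1.2 1.5 3;0 1.2 2.5 3;0 1.2 2.5 3"

```text
time_s: 16.9
ee_pos: [0.5795, -0.0105, 0.123]
ee_rot: [3.131, -0.0, 1.248]
force: [0.2, 0.2, -1.1]
gripper_width: 0.157
```

```bash
python3 -c "
from h import *
st();foot()"
```

```text
16.9 [ 0.5795 -0.0105  0.123 ] [ 1.7938e+02 -1.0000e-02  7.1500e+01] F [ 0.24  0.2  -1.06] M [0.024 0.056 0.053] w 0.157 q7 [-0.21 -0.11]
foot [579.3 -10.4  39. ] yaw 71.5 tool shift to centre [0.11 0.67 0.01] tilt axis z [ 0.0103 -0.0033 -0.9999]
```

Through the middle lips with no contact force. Continuing down to just above the bottom disc.

step_arm --rows "0 0.4 2 0;0 0.6 4 0;0 0.6 6 0;0 0.6 8 0;0 0.6 9 0;0 0.6 9.3 0;0 0.6 9.3 0"

```text
time_s: 17.6
ee_pos: [0.5802, -0.0107, 0.1137]
ee_rot: [3.131, -0.0, 1.248]
force: [-0.4, -0.5, -1.2]
gripper_width: 0.155
```

```bash
python3 -c "
from h import *
st();foot()"
```

```text
17.6 [ 0.5802 -0.0107  0.1137] [ 1.7938e+02 -1.0000e-02  7.1510e+01] F [-0.36 -0.54 -1.22] M [ 0.02   0.04  -0.041] w 0.155 q7 [-0.2 -0.1]
foot [580.  -10.6  29.6] yaw 71.5 tool shift to centre [ 0.09 -0.05 -0.  ] tilt axis z [ 0.0103 -0.0034 -0.9999]
```

step_arm --rows "-0.1 0 0 6;-0.2 0 0 14;-0.3 -0.1 0 22;-0.4 -0.2 0 30;-0.5 -0.3 0 38;-0.7 -0.4 0 46;-0.9 -0.6 0 54;-1 -0.7 0 62;-1 -0.8 0 70;-1 -0.8 0 73.5;-1 -0.8 0 73.5"

```text
time_s: 18.7
ee_pos: [0.5792, -0.011, 0.1136]
ee_rot: [3.138, -0.01, -0.034]
force: [-0.3, 0.3, -1.0]
gripper_width: 0.158
```

```bash
python3 -c "
from h import *
st();foot()"
```

```text
18.7 [ 0.5792 -0.011   0.1136] [179.82  -0.6   -1.95] F [-0.28  0.33 -0.95] M [-0.054 -0.017 -0.009] w 0.158 q7 [-0.41 -1.08]
foot [580.1 -10.2  29.6] yaw -1.9 tool shift to centre [-0.08  0.3   0.  ] tilt axis z [ 0.0103 -0.0036 -0.9999]
```

step_arm --rows "0 0.2 1 0;0 0.3 2 0;0 0.3 3 0;0 0.3 3 0"

```text
time_s: 19.1
ee_pos: [0.5791, -0.0114, 0.1104]
ee_rot: [3.139, -0.01, -0.034]
force: [1.1, -0.2, -1.8]
gripper_width: 0.149
```

```bash
python3 -c "
from h import *
st();foot()"
```

```text
19.1 [ 0.5791 -0.0114  0.1104] [179.83  -0.58  -1.94] F [ 1.07 -0.15 -1.76] M [-0.012  0.051 -0.007] w 0.149 q7 [-0.41 -1.08]
foot [580.  -10.5  26.4] yaw -1.9 tool shift to centre [ 0.03 -0.04  0.  ] tilt axis z [ 0.01   -0.0033 -0.9999]
```

In the bottom slot with no contact. Going down to foot height about 14 mm.

step_arm --rows "0 0 2 0;0 0 4 0;0 0 6 0;0 0 8 0;0 0 10 0;0 0 11.5 0;0 0 12.4 0;0 0 12.4 0;0 0 12.4 0"

```text
time_s: 20.0
ee_pos: [0.5793, -0.0114, 0.0981]
ee_rot: [3.139, -0.01, -0.034]
force: [-0.3, 1.1, -1.1]
gripper_width: 0.153
```

```bash
python3 -c "
from h import *
st();foot()"
```

```text
20.0 [ 0.5793 -0.0114  0.0981] [179.83  -0.59  -1.94] F [-0.34  1.06 -1.09] M [0.061 0.021 0.037] w 0.153 q7 [-0.4  -1.06]
foot [580.2 -10.6  14.1] yaw -1.9 tool shift to centre [-0.2  -0.07 -0.  ] tilt axis z [ 0.0102 -0.0033 -0.9999]
```

step_arm --rows "0 -0.1 0 -6;0.1 -0.2 0 -14;0.1 -0.4 0 -22;0.2 -0.5 0 -30;0.3 -0.6 0 -38;0.5 -0.7 0 -46;0.6 -0.8 0 -54;0.8 -0.9 0 -62;0.9 -1 0 -70;1 -1 0 -78;1 -1 0 -86;1 -1 0 -90;1 -1 0 -90"

```text
time_s: 21.3
ee_pos: [0.5804, -0.0109, 0.0982]
ee_rot: [3.131, 0.003, 1.536]
force: [-1.1, -0.6, -1.5]
gripper_width: 0.156
```

```bash
python3 -c "
from h import *
st();foot()"
```

```text
21.3 [ 0.5804 -0.0109  0.0982] [1.794e+02 1.700e-01 8.801e+01] F [-1.07 -0.62 -1.46] M [ 0.017 -0.032  0.007] w 0.156 q7 [-0.14  0.12]
foot [580.1 -11.2  14.2] yaw 88.0 tool shift to centre [ 0.67 -0.17 -0.  ] tilt axis z [ 0.0104 -0.0034 -0.9999]
```

step_arm --rows "0.3 0 -0.5 0;0.6 0 -1.5 0;0.6 0 -2.5 0;0.6 0 -4 0;0.6 0.1 -6 0;0.6 0.1 -6 0" --force 80

```text
time_s: 21.9
ee_pos: [0.5805, -0.0103, 0.1045]
ee_rot: [3.131, 0.003, 1.536]
force: [0.0, -0.5, -3.8]
gripper_width: 0.152
```

```bash
python3 -c "
from h import *
st();foot()"
```

```text
21.9 [ 0.5805 -0.0103  0.1045] [1.7938e+02 1.7000e-01 8.8000e+01] F [ 0.02 -0.51 -3.81] M [-0.096 -0.074  0.019] w 0.152 q7 [-0.15  0.11]
foot [580.4 -10.6  20.5] yaw 88.0 tool shift to centre [ 0.04 -0.35 -0.  ] tilt axis z [ 0.0107 -0.0034 -0.9999]
```

step_arm --rows "0 -0.2 -3 0;0 -0.2 -7 0;0 -0.1 -12 0;0 0 -18 0;0 0 -24 0;0 0.1 -30 0;0 0.1 -36 0;0 0.1 -36 0"

```text
time_s: 22.7
ee_pos: [0.5807, -0.01, 0.1416]
ee_rot: [3.129, 0.003, 1.536]
force: [0.7, -0.4, -2.6]
gripper_width: 0.154
```

step_arm --rows "0 0 -7 0;0 0.1 -14 0;0 0.2 -21 0;0 0.3 -30 0;0 0.3 -40 0;0 0.3 -48 0;0 0.3 -55 0;0 0.3 -55 0;0 0.3 -55 0"

```text
time_s: 23.6
ee_pos: [0.5801, -0.0098, 0.1966]
ee_rot: [3.129, 0.002, 1.536]
force: [-0.1, -0.0, -2.5]
gripper_width: 0.151
```

```bash
python3 - <<'E'
from h import *
st();foot()
im=manip.get_image("scene"); crop(im,270,100,140,150,4,"pics/sc7.png")
im=manip.get_image("wrist"); cv2.imwrite("pics/w7.png",im)
E
```

```text
23.6 [ 0.5801 -0.0098  0.1966] [1.793e+02 1.400e-01 8.801e+01] F [-0.07 -0.04 -2.55] M [-0.055  0.024  0.054] w 0.151 q7 [-0.17  0.08]
foot [580.1 -10.  112.6] yaw 88.0 tool shift to centre [-0.51 -0.04  0.  ] tilt axis z [ 0.0121 -0.0029 -0.9999]
```

View pics/sc7.png

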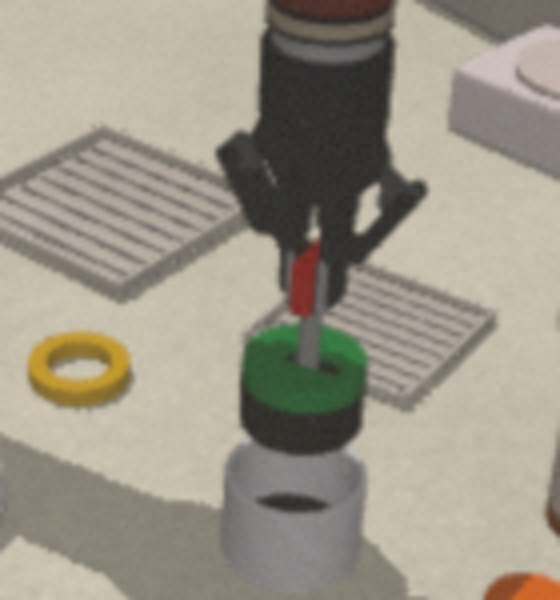

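View pics/w7.png

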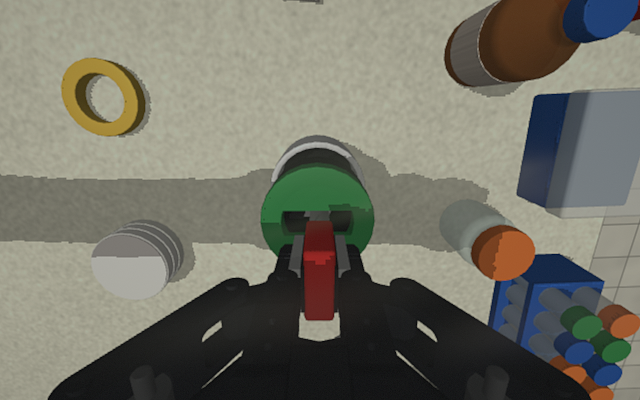

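The stack hangs on the key clear of the bucket (green on black, level), with the bystanders untouched. Moving toward the tray and looking again.

step_arm --rows "5 -1 0 0;15 -4 0 0;35 -8 0 0;55 -14 0 0;75 -20 0 0;95 -25 0 0;112 -30 0 0;124 -33 0 0;130 -35 0 0;130 -35 0 0;130 -35 0 0"

```text
time_s: 24.8
ee_pos: [0.5496, 0.1203, 0.1954]
ee_rot: [3.13, 0.004, 1.535]
force: [0.0, -0.8, -2.9]
gripper_width: 0.153
```

```bash
python3 - <<'E'
from h import *
st();foot()
c=cam("wrist"); im=manip.get_image("wrist"); cv2.imwrite("pics/w8.png",im)
import pickle; pickle.dump(c,open("c8.pkl","wb"))
E
```

```text
24.8 [0.5496 0.1203 0.1954] [179.35   0.2   87.95] F [ 0.03 -0.78 -2.93] M [ 0.001 -0.001  0.022] w 0.153 q7 [-0.41 -0.15]
foot [549.4 120.  111.4] yaw 87.9 tool shift to centre [-129.36   35.21    0.86] tilt axis z [ 0.0113 -0.004  -0.9999]
```

View pics/w8.png

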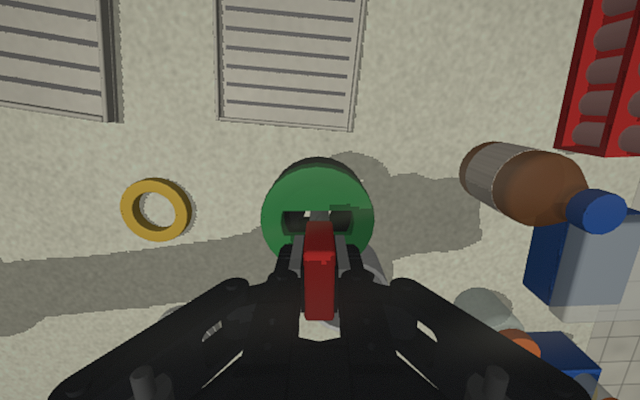

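```bash
python3 - <<'E'
from h import *
import pickle; c=pickle.load(open("c8.pkl","rb"))
a=onz(c,(218,118),.014)[:2];b=onz(c,(353,131),.014)[:2]; d=b-a; L=np.linalg.norm(d); n=np.array([-d[1],d[0]])/L
print(a,b,L,"ang",np.degrees(np.arctan2(d[1],d[0])),"centre",(a+b)/2+n*.075)
go([.5225,.2475,.195])
E
```

```text
[0.44262   0.1884703] [0.5902669  0.16899553] 0.14892573055538344 ang -7.513993442455968 centre [0.52625107 0.25308889]
shift mm [126.5 -31.8  -0.4] turn 0
```

step_arm --rows "5 -1 0 0;15 -4 0 0;35 -8 0 0;55 -13 0 0;75 -18 0 0;95 -22 0 0;112 -26 0 0;124 -28 10 0;129 -29 22 0;129 -29 36 0;129 -29 50 0;129 -29 62 0;129 -29 72 0;129 -29 80 0;129 -29 85 0;129 -29 89 0;129 -29 92 0;129 -29 92 0;129 -29 92 0"

```text
time_s: 26.75
ee_pos: [0.5267, 0.2497, 0.1029]
ee_rot: [3.129, 0.003, 1.534]
force: [0.1, 0.9, -3.4]
gripper_width: 0.153
```

```bash
python3 - <<'E'
from h import *
st();foot((525,250))
im=manip.get_image("scene"); crop(im,290,110,140,120,5,"pics/sc9.png")
im=manip.get_image("top"); crop(im,180,140,110,90,6,"pics/t9.png")
E
```

```text
26.75 [0.5267 0.2497 0.1029] [179.31   0.19  87.9 ] F [ 0.14  0.86 -3.36] M [ 0.027 -0.045  0.019] w 0.153 q7 [-0.61 -0.35]
foot [526.6 249.4  18.9] yaw 87.9 tool shift to centre [ 0.55 -1.67 -0.02] tilt axis z [ 0.012  -0.0037 -0.9999]
```

View pics/sc9.png

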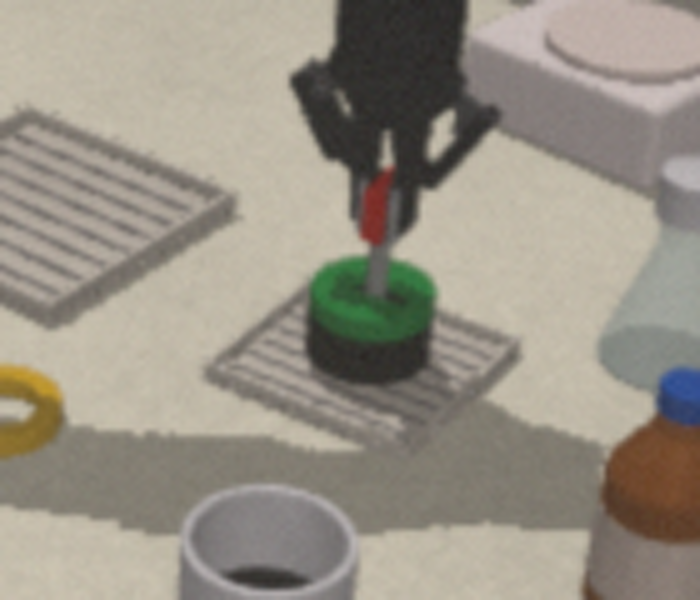

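View pics/t9.png

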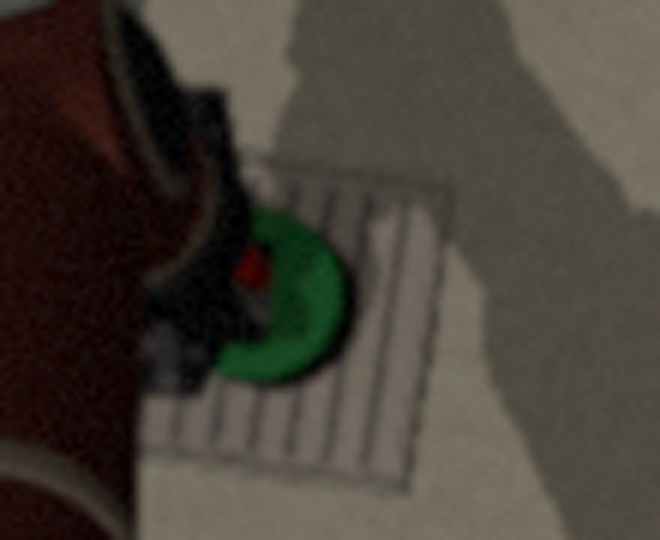

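The stack is over the middle of the tray. Lowering gently.

step_arm --rows "0 0 2 0;0 0 4 0;0 0 6 0;0 0 8 0;0 0 9 0;0 0 10 0;0 0 11 0;0 0 12 0;0 0 12 0"

```text
time_s: 27.75
ee_pos: [0.5272, 0.2497, 0.0912]
ee_rot: [3.129, 0.003, 1.534]
force: [0.5, -0.1, -0.4]
gripper_width: 0.15
```

step_arm --rows "0 0 0.5 0;0 0 1 0;0 0 1 0"

```text
time_s: 28.05
ee_pos: [0.5273, 0.2498, 0.0903]
ee_rot: [3.129, 0.003, 1.534]
force: [0.2, 0.0, -1.2]
gripper_width: 0.153
```

step_arm --rows "0 0 0.5 0;0 0 1 0;0 0 1 0"

```text
time_s: 28.35
ee_pos: [0.5272, 0.2498, 0.0892]
ee_rot: [3.129, 0.003, 1.534]
force: [0.2, -0.0, -1.7]
gripper_width: 0.152
```

```bash
python3 - <<'E'
from h import *
st();foot((525,250))
E
```

```text
28.35 [0.5272 0.2498 0.0892] [1.7926e+02 1.6000e-01 8.7900e+01] F [ 0.15 -0.03 -1.74] M [0.029 0.042 0.046] w 0.152 q7 [-0.61 -0.35]
foot [527.2 249.5   5.2] yaw 87.9 tool shift to centre [ 0.4  -2.18 -0.03] tilt axis z [ 0.0127 -0.0033 -0.9999]
```

step_arm --rows "0 0 0.4 0;0 0 0.8 0;0 0 1 0;0 0 1 0"

```text
time_s: 28.75
ee_pos: [0.5272, 0.2498, 0.0883]
ee_rot: [3.129, 0.003, 1.534]
force: [-0.2, -1.0, -0.3]
gripper_width: 0.154
```

step_arm --rows "0 0 0.4 0;0 0 0.6 0;0 0 0.6 0"

```text
time_s: 29.05
ee_pos: [0.5273, 0.2498, 0.0882]
ee_rot: [3.128, 0.002, 1.534]
force: [-1.5, -0.8, 4.9]
gripper_width: 0.154
```

step_arm --rows "0 0 -0.4 0;0 0 -0.4 0"

```text
time_s: 29.25
ee_pos: [0.5273, 0.2498, 0.0883]
ee_rot: [3.128, 0.003, 1.534]
force: [0.8, -0.6, -0.4]
gripper_width: 0.15
```

step_arm --rows "0 0 0 0;0 0 0 0;0 0 0 0;0 0 0 0" --fingers -0.2

```text
time_s: 29.65
ee_pos: [0.5274, 0.2498, 0.0883]
ee_rot: [3.128, 0.002, 1.534]
force: [-0.2, -0.3, -0.5]
gripper_width: 0.401
```

```bash
python3 - <<'E'
from h import *
st()
im=manip.get_image("wrist"); cv2.imwrite("pics/w10.png",im)
E
```

```text
29.65 [0.5274 0.2498 0.0883] [1.7923e+02 1.4000e-01 8.7900e+01] F [-0.17 -0.27 -0.45] M [ 0.044 -0.007 -0.01 ] w 0.401 q7 [-0.61 -0.35]
```

View pics/w10.png

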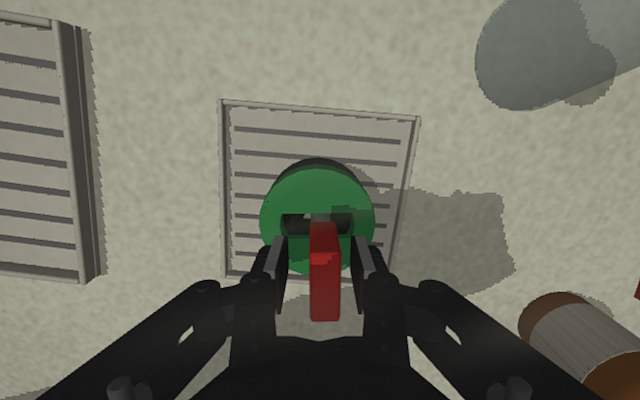

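step_arm --rows "0 0.7 -2 0;0 0.7 -8 0;0 0.7 -18 0;0 0.7 -30 0;0 0.7 -50 0;0 0.7 -75 0;0 0.7 -105 0;-20 0.7 -130 0;-50 0.7 -140 0;-80 0.7 -140 0;-110 0.7 -140 0;-110 0.7 -140 0;-110 0.7 -140 0"

```text
time_s: 31.0
ee_pos: [0.5225, 0.14, 0.2297]
ee_rot: [3.127, 0.001, 1.532]
force: [-0.1, 1.1, 0.6]
gripper_width: 0.4
```

```bash
python3 - <<'E'
from h import *
st()
im=manip.get_image("wrist"); cv2.imwrite("pics/w11.png",im)
im=manip.get_image("scene"); cv2.imwrite("pics/sc11f.png",im); crop(im,310,110,120,110,5,"pics/sc11.png")
E
```

```text
31.0 [0.5225 0.14   0.2297] [1.7915e+02 8.0000e-02 8.7800e+01] F [-0.13  1.1   0.61] M [0.092 0.006 0.034] w 0.4 q7 [-0.48 -0.21]
```

View pics/w11.png

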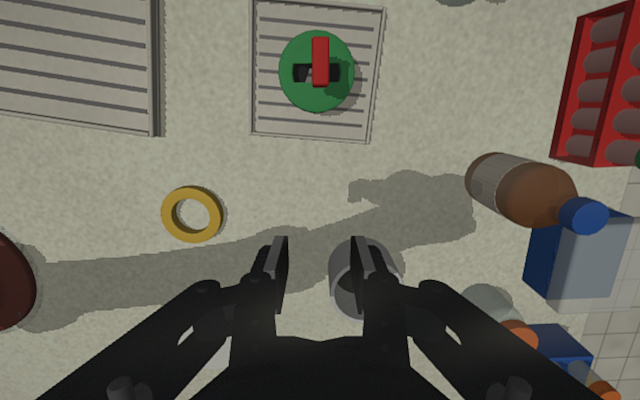

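View pics/sc11.png

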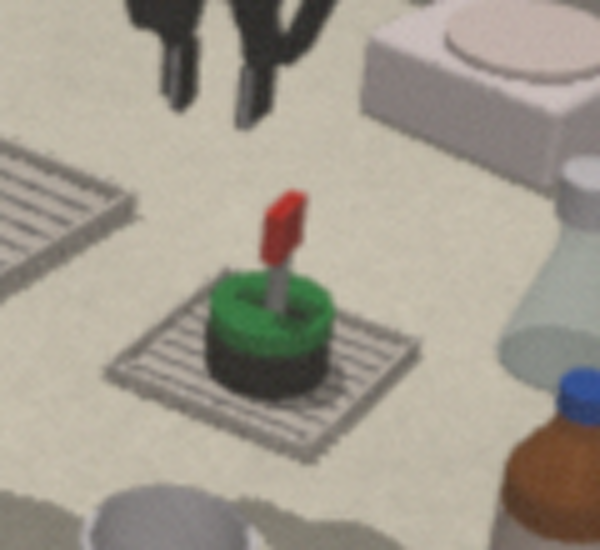

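View pics/sc11f.png

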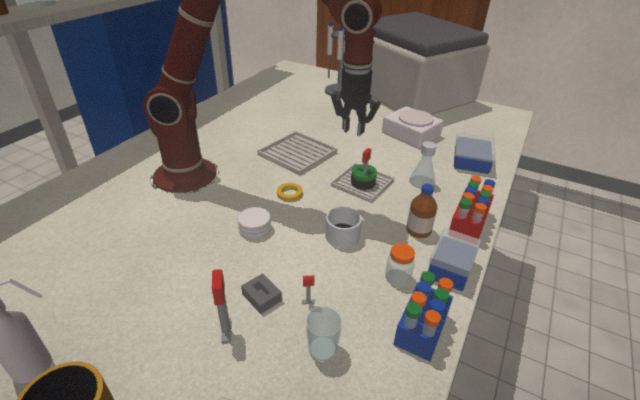

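```bash
python3 - <<'E'
from h import *
st(); c=cam("wrist"); s=cam("scene")
im=cv2.imread("pics/w11.png"); crop(im,270,10,100,110,5,"pics/s12.png")
f=np.array([.5275,.2497,0])
print("wrist px upright key: top,grip,base",((proj(c,[f+[0,0,.124],f+[0,0,.088],f+[0,0,.06]])-[270,10])*5).round(0).tolist())
print("scene crop px",((proj(s,[f+[0,0,.124],f+[0,0,.088],f+[0,0,.052]])-[310,110])*5).round(0).tolist())
E
```

```text
31.1 [0.5222 0.1419 0.2291] [1.792e+02 6.000e-02 8.801e+01] F [-0.03  0.21 -0.2 ] M [-0.005 -0.015 -0.034] w 0.397 q7 [-0.48 -0.21]
wrist px upright key: top,grip,base [[252.0, 280.0], [248.0, 305.0], [246.0, 321.0]]
scene crop px [[283.0, 197.0], [277.0, 248.0], [272.0, 297.0]]
```

View pics/s12.png

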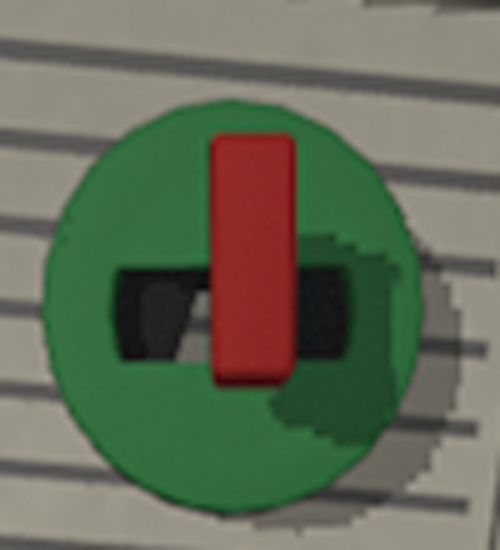

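The key stands upright: its handle top is within about 3 mm of the point above the foot. The stack is flat near the tray's centre and nothing else has moved. Handing in.

```bash
python3 - <<'E'
from h import *
st(); print(manip.finish_job())
E
```

```text
31.1 [0.5222 0.1419 0.2291] [1.792e+02 6.000e-02 8.801e+01] F [-0.03  0.21 -0.2 ] M [-0.005 -0.015 -0.034] w 0.397 q7 [-0.48 -0.21]
the job is handed in; nothing more can be done
None
```

The job is handed in at about 31 s. The three discs stand as one stack in the smaller white tray, with the key left upright in them.

- **Feeling through:** I took the middle-sized red key from the stand and passed its foot through the top slot. The middle slot showed up by feel at a tool yaw of about 70–74°, roughly 73° anticlockwise from the top slot. From there the foot went through the bottom slot without contact.
- **Lifting and setting down:** I turned the foot 90° under the bottom lips, lifted the stack clear of the bucket and set it down a few millimetres from the tray's centre. The wrist readings I took imply at most about 4–5 N of load on the bucket and about 6 N on the tray. Both are end-of-move readings, so brief peaks in between would not show.
- **Last pictures:** They show green over black sitting flat, the key upright to within roughly 0.05 rad, the gripper well clear, and nothing else on the bench visibly moved.
- **What disagreed:** The first slot sweep drifted about 2.4 mm off centre, so I re-centred and swept again from 35°. In the last key check the handle top was 25 enlarged-crop pixels from its predicted spot in one direction. About half of that came from the arm still settling between the picture and the pose reading.

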